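Lock the coolant filter canister and lift it out level

TASK

The coolant filter canister of the opened machine sits in its square cradle with its lid ring not fully closed: turn the black ring clockwise by its upright pin until the ring's pointer meets the locked mark (the bar on the lid), with the canister still seated in the cradle. Then take the canister by the handle on its lid, lift it straight out until its foot is about 10 cm above the bench, and finish while still holding it there, steady and level. Leave the other parts on the bench where they are.

Things in the scene. Friction and masses are not known exactly. Their poses are not given: they have to be found in the camera images.
- canister: White round filter canister (body 90 mm across) on a square foot 96 x 96 x 18 mm, 192 mm tall to the top of its handle; total mass 0.5 to 0.85 kg, centre of mass near its axis. A short capped brass hose stub points to its -x side, 65 mm up. Origin: centre of the underside of the foot; z up along its axis. Its grey lid's top is 134 mm up. The black ring round the lid (104 mm across, 100 to 124 mm up) turns about this z axis.
- handle: Black straight bar handle fixed over the canister's lid, running along the canister's x axis: 92 mm long, 16 mm wide, 14 mm high, on two posts at its ends (inner faces 60 mm apart); 44 mm of free air between bar and lid. Origin: centre of the bar, on the canister's axis, 185 mm above the underside; axes as the canister's. Grip it across, fingers on its two long sides (canister's +y and -y).
- collar (a joint): Angle of the black lock ring in rad: 0 = fully open, grows clockwise seen from above, 1.20 = its pointer on the locked mark, hard stop at 1.25. It starts between 0 and 0.4, turns with light friction (about 1 N at the pin) and stays where it is left.
- collar_pin (a point): Grip point on the upright round steel pin (14 mm diameter) on the ring's arm, 85 mm from the canister's axis. The pin rises clear from 116 to 162 mm above the canister's underside; this point is on its centreline, 147 mm above that underside. It is on the canister's +x side and swings by the ring's angle about the canister's z axis.
- locked_mark (a point): Where collar_pin is when the ring is exactly at its locked mark (joint 1.20). The mark itself is a raised white bar on the lid in this direction from the axis, at canister angle -0.60 rad (from +x towards -y); a small dot at +0.60 rad marks open.
- cradle: Fixed aluminium square well, 112 x 112 mm outside, walls 6 mm thick and 26 mm high, floor 6 mm thick, screw lugs on two sides. The canister's foot stands on that floor with 2 mm play all round, so it cannot turn; it comes out straight up. Origin: centre of its underside, on the bench.
- capacitor: Bystander: black upright cylinder 72 mm across, 127 mm high, brass clamp foot with three lugs (to 54 mm radius) and two brass terminals. Loose; no handle or ring. Origin: centre of its underside.
- psu: Bystander: flat aluminium power supply with a perforated top, 170 x 98 x 42 mm, loose. Origin: centre of its underside; x along its length.
- fan: Bystander: black square cooling fan lying flat, 92 x 92 x 26 mm, loose. Origin: centre of its underside.
- screwdriver: Bystander: screwdriver lying on the bench beyond the canister, loose, along its x axis. Origin: underside, at mid-length.

How it is judged:
By the outcome, as a careful person would: the job done as asked, in the order asked, and still so for the second after the job is handed in, while the arm keeps its last pose, push and grip.
It also fails if it takes over 48 s, if anything falls off the work surface, if the arm or the gripper's body presses on something with over 40 N, if the wrist force passes 120 N, or if a joint passes its speed limit or range.

ROBOT

A 6-joint arm with a two-finger parallel gripper is mounted at the origin on the work surface. World frame = base frame: x ahead of the robot, y to its left, z up, the work surface at z = 0. Lengths are in mm, angles in degrees, forces in N, time in s.
With the tool pointing down it reaches from about 300 to 850 mm from the base axis. Payload 4.2 kg.
Tool frame: the origin (TCP) lies at the very end of the fingers, on their centre line; the grasp point (between the pads) lies 19 mm behind it (env.grip_point_offset is the distance from the TCP to the grasp point, in mm); z points along the fingers, y is the line along which they close (so a half turn about z gives the same grasp; the last joint's range is limited). The gripper opens to 91 mm and grips with 3 to 60 N. Pads are 32 mm wide; open, the fingers measure 118 mm over their backs; the gripper's body (76 mm by 178 mm) begins 60 mm behind the grasp point.
Start: joints at [62.223, 18.312, 89.639, -0, 72.044, -1.146], TCP at [257.745, 514.014, 213.976] pointing down, gripper open.
Joint ranges: [-177.97, 177.97], [-48.28, 115.42], [12.27, 149.76], [-77.06, 257.06], [2.81, 150.46], [-146.56, 146.56]. Speed limits (degrees/s): [147.25, 147.25, 180, 180, 180, 180].

INTERFACE

Orientations are given as [roll, pitch, yaw] about the fixed x, y, z axes, in that order (R = Rz(yaw) Ry(pitch) Rx(roll)).
In Python, from workcell import env gives the robot as it stands. The module is installed in compiled form; this text tells all that it offers.
- The arm moves only by the tool arm_command, never from a script. Its argument "rows" is a list of rows, each an object with "delta_pos": the shift along the tool's x, y, z in mm, a list of three; "roll": the turn about the tool's z in units of 5 degrees (1.0 is 5 degrees); "jaw": the opening in per cent of the stroke, from 0 (shut) to 100 (fully open). A call has 1 to 20 rows; each row is the pose to reach, as a shift and turn from the pose commanded when the call began, along the tool's axes at that moment; what a row does not reach only later rows make up. A row lasts 1/12 s, in which the tool goes at most 41.7 mm and 7.16 degrees, less where a joint would pass 70% of its speed; a pose out of reach is approached as far as the arm can. A call with a gripper value outside its range is refused whole. The fingers move at their own pace and stop on an object; "squeeze" is the grip in N (left out, the last holds). Time passes only in rows, so rows that repeat a pose let the fingers close. It gives the time, the measured TCP pose, the force, the opening and the grip force at its end, in the units of the state.
- env.state(): the state, without advancing time (a new reading comes with each control period).
- env.grab_frame(name): name is "scene" or "top" or "wrist"; returns a dict with "img" (420x560x3 uint8, blue, green, red), "z_map" (420x560 float32, mm along the optical axis (not along the pixel's ray), 0 where there is no reading), "fov_y" (degrees; the focal length in pixels is half the picture's height over the tangent of half this angle, whatever the lens; pixels are square), "cx", "cy" (the principal point, pixels), "dist" ([k1, k2, p1, p2, k3] as OpenCV has them; the pictures are not rectified), "R" (3x3) and "t" (3): a world point X has camera coordinates R X + t; the wrist camera has in their place "T_tool_cam" (4x4, takes a point from camera to tool coordinates, whose origin is the TCP and whose axes are the flange's). Camera axes: x right, y down, z forward; pixel columns grow to the right and rows downward; lengths in mm; the calibration is good to about 2 mm. A picture is of the moment at which its call begins: read the wrist's pose just before it.
- env.job_done(): hands the job in; it is judged then, once.
The state is a dict: "time_s": time; "qpos": joint angles; "qvel": joint speeds; "effort": joint torques, N m; "ee_pos": TCP position; "ee_rot": TCP orientation; "force": force on the tool from outside, world axes, zero at the start; "torque": the same for the moment, N m; "gripper_width": finger opening in mm; "gripper_force": force on a finger pad.
Only numpy, scipy, OpenCV 4.12 (cv2) and the standard library are available. Lean on these libraries where they do the work, as an engineer would, in place of code of your own. Each camera call takes 0.05 s, during which the arm holds its last target. There are 200 camera calls.

## Working session

There is one attempt and no reset: what is moved stays moved. The work goes in short steps, Python scripts to look and compute and a tool call to move; the robot and the scene stay as the last step left them, time stands still between calls to the robot, and variables do not carry over. Pictures are saved under pics/ and viewed, at most 10 in all, crops included, and the job is handed in when it is done.

Besides the shell and the picture viewer there is one more tool, called by a JSON object that holds its "method" and its "body". arm_command: Moves the arm, as the interface text tells. Its arguments: {"type":"object","properties":{"rows":{"type":"array"},"squeeze":{"type":"number"}},"required":["rows"]}

```bash
mkdir -p pics; cat > h.py <<'E'
import numpy as np, cv2, pickle
from workcell import env
from scipy.spatial.transform import Rotation as Ro
def grab(n):
    s=env.state(); f=env.grab_frame(n); 
    if n=="wrist":
        T=np.eye(4);T[:3,:3]=Ro.from_euler('xyz',s['ee_rot'],degrees=True).as_matrix();T[:3,3]=s['ee_pos']
        C=T@np.array(f['T_tool_cam']); f['R']=C[:3,:3].T; f['t']=-f['R']@C[:3,3]
    return f
def K(f):
    h=f['img'].shape[0]; fl=h/2/np.tan(np.radians(f['fov_y']/2)); return np.array([[fl,0,f['cx']],[0,fl,f['cy']],[0,0,1.]])
def rays(f,uv):
    p=cv2.undistortPoints(np.array(uv,float).reshape(-1,1,2),K(f),np.array(f['dist'],float)).reshape(-1,2)
    return np.c_[p,np.ones(len(p))]
def toworld(f,pc): return (pc-np.array(f['t']))@np.array(f['R'])
def cloud(f):
    h,w=f['z_map'].shape; u,v=np.meshgrid(np.arange(w),np.arange(h))
    r=rays(f,np.c_[u.ravel(),v.ravel()]); return toworld(f,r*f['z_map'].reshape(-1,1)).reshape(h,w,3)
def atz(f,uv,z):
    r=rays(f,uv)@np.array(f['R']); o=-np.array(f['R']).T@np.array(f['t']); return o+r*((z-o[2])/r[:,2:3])
def proj(f,X):
    return cv2.projectPoints(np.array(X,float).reshape(-1,1,3),cv2.Rodrigues(np.array(f['R'],float))[0],np.array(f['t'],float),K(f),np.array(f['dist'],float))[0].reshape(-1,2)
E
python3 - <<'E'
from h import *
s=env.state(); print({k:np.round(v,2) for k,v in s.items()}, env.grip_point_offset)
ims=[]
for n in("scene","top"):
    f=grab(n); pickle.dump(f,open(n+".pkl","wb")); cv2.imwrite(f"pics/{n}.png",cv2.resize(f['img'],(800,600)))
E
```

```text
{'time_s': np.float64(0.0), 'qpos': array([62.22, 18.35, 89.71, -0.  , 72.04, -1.15]), 'qvel': array([ 0.07, -0.02, -0.07, -0.1 ,  0.06, -0.04]), 'effort': array([  0.  , -41.25, -23.2 ,   0.07,   0.05,  -0.  ]), 'ee_pos': array([257.52, 513.55, 213.12]), 'ee_rot': array([-179.9 ,    0.  ,  153.37]), 'force': array([-0.12, -0.37, -0.31]), 'torque': array([ 0.01, -0.01, -0.04]), 'gripper_force': np.float64(0.0), 'gripper_width': np.float64(91.04)} 18.8
```

View pics/scene.png

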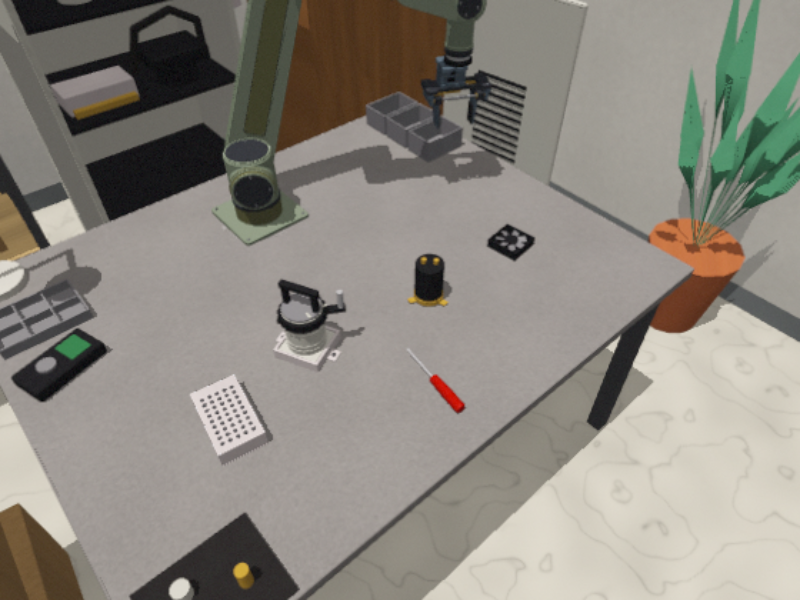

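View pics/top.png

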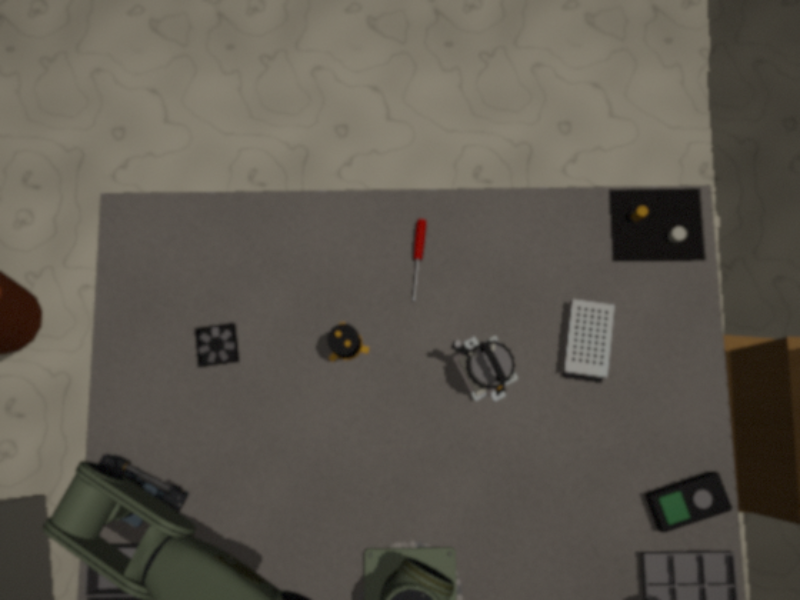

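The scene view shows the canister at about (302,318), with the pin at (340,300). In the top view the canister is at (490,365), the pin at (458,344) and the brass stub at (500,387). The capacitor, PSU, fan and screwdriver are clear of it.

```bash
python3 - <<'E'
from h import *
f=pickle.load(open("top.pkl","rb")); P=cloud(f)
c=atz(f,[[490*.7,365*.7]],140)[0]; print(c)
m=(np.hypot(P[...,0]-c[0],P[...,1]-c[1])<120)
Q=P[m]
H=Q[(Q[:,2]>185)&(Q[:,2]<205)]; print(len(H),H.mean(0).round(1))
x0=H[:,:2]; r=cv2.minAreaRect(x0.astype(np.float32)); print(r)
# lid ring
L=Q[(Q[:,2]>110)&(Q[:,2]<145)];r2=cv2.minEnclosingCircle(L[:,:2].astype(np.float32)); print(len(L),r2,L.mean(0))
n=Q[(Q[:,2]>150)&(Q[:,2]<185)]; n=n[np.hypot(n[:,0]-H[:,0].mean(),n[:,1]-H[:,1].mean())>65]; print(n.round(0))
cv2.imwrite("pics/crop.png",cv2.resize(f['img'][205:305,285:385],(600,600),interpolation=cv2.INTER_CUBIC))
E
```

```text
[ 503.76416158 -181.91167104  140.        ]
173 [ 507.2 -183.1  197.2]
((508.086669921875, -183.6736297607422), (90.64847564697266, 17.410816192626953), 26.3941650390625)
745 ((516.4297485351562, -164.93577575683594), 74.22416687011719) [ 508.22312744 -175.60562982  134.19558339]
[[ 556. -106.  172.]
 [ 556. -110.  165.]
 [ 556. -113.  168.]
 [ 554. -104.  162.]
 [ 553. -106.  170.]
 [ 553. -110.  169.]
 [ 553. -113.  168.]
 [ 553. -116.  167.]
 [ 550. -103.  167.]
 [ 551. -107.  160.]
 [ 551. -110.  161.]
 [ 550. -116.  164.]
 [ 548. -104.  156.]
 [ 548. -107.  159.]
 [ 546. -109.  171.]
 [ 547. -113.  164.]
 [ 547. -116.  166.]
 [ 544. -107.  162.]
 [ 544. -110.  164.]
 [ 545. -113.  155.]]
```

View pics/crop.png

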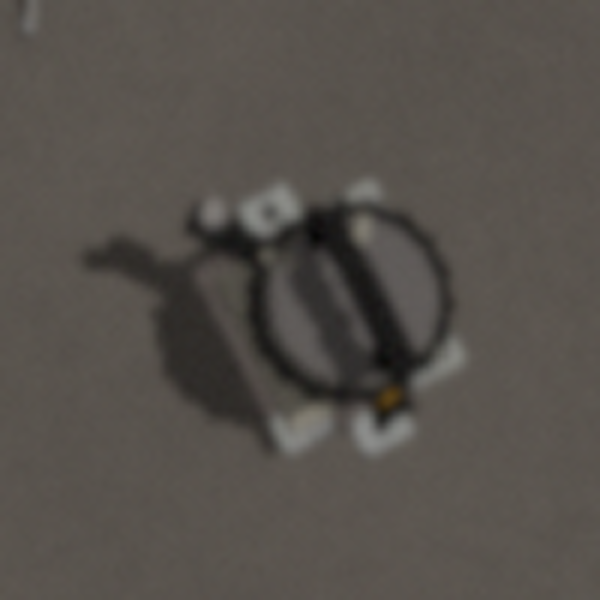

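The crop shows the handle bar running from (330,225) to (395,370). The pin is at (212,212), the open dot at (268,255), the white mark at (360,230) and the stub at (388,400). The pin is about at the open dot, so the joint reads about 0. Next I go over the pin for a close look.

```bash
cat >> h.py <<'E'
def delta(x,y,z,yaw,base=None):
    s=env.state() ; R=Ro.from_euler('xyz',s['ee_rot'],degrees=True).as_matrix()
    d=R.T@(np.array([x,y,z])-s['ee_pos']); dy=(s['ee_rot'][2]-yaw+180)%360-180
    return d.round(1), round(dy/5,2)
E
python3 - <<'E'
from h import *
f=grab("wrist"); print(np.round(f['T_tool_cam'],2), f['fov_y']); print(delta(530,-150,400,60))
E
```

```text
[[   0.     -0.97   -0.24   65.75]
 [   1.      0.     -0.      0.28]
 [   0.     -0.24    0.97 -171.79]
 [   0.      0.      0.      1.  ]] 60.67957730296726
(array([-541. , -471.4, -186.1]), np.float64(18.67))
```

{"method": "arm_command", "body": {"rows": [{"delta_pos":[-541,-471,-120],"roll":18.67,"jaw":100},{"delta_pos":[-541,-471,-120],"roll":18.67,"jaw":100},{"delta_pos":[-541,-471,-120],"roll":18.67,"jaw":100},{"delta_pos":[-541,-471,-120],"roll":18.67,"jaw":100},{"delta_pos":[-541,-471,-120],"roll":18.67,"jaw":100},{"delta_pos":[-541,-471,-120],"roll":18.67,"jaw":100},{"delta_pos":[-541,-471,-120],"roll":18.67,"jaw":100},{"delta_pos":[-541,-471,-120],"roll":18.67,"jaw":100},{"delta_pos":[-541,-471,-120],"roll":18.67,"jaw":100},{"delta_pos":[-541,-471,-120],"roll":18.67,"jaw":100},{"delta_pos":[-541,-471,-120],"roll":18.67,"jaw":60},{"delta_pos":[-541,-471,-120],"roll":18.67,"jaw":60},{"delta_pos":[-541,-471,-120],"roll":18.67,"jaw":60},{"delta_pos":[-541,-471,-120],"roll":18.67,"jaw":60},{"delta_pos":[-541,-471,-120],"roll":18.67,"jaw":60},{"delta_pos":[-541,-471,-120],"roll":18.67,"jaw":60},{"delta_pos":[-541,-471,-120],"roll":18.67,"jaw":60},{"delta_pos":[-541,-471,-120],"roll":18.67,"jaw":60},{"delta_pos":[-541,-471,-120],"roll":18.67,"jaw":60},{"delta_pos":[-541,-471,-120],"roll":18.67,"jaw":60}]}}

```text
time_s: 1.82
ee_pos: [530.1, -150.1, 333.2]
ee_rot: [-179.9, -0.0, 59.9]
force: [0.1, 0.8, 0.3]
gripper_width: 54.7
gripper_force: 0.0
```

```bash
python3 - <<'E'
from h import *
s=env.state(); print(s['time_s'],s['ee_pos'],s['ee_rot'],np.abs(s['qvel']).max(),s['force'])
f=grab("wrist"); pickle.dump(f,open("w1.pkl","wb")); cv2.imwrite("pics/w1.png",cv2.resize(f['img'],(800,600)))
P=cloud(f); c=np.array([508,-183])
Q=P[(f['z_map']>0)&(np.hypot(P[...,0]-c[0],P[...,1]-c[1])<130)]
H=Q[(Q[:,2]>192)&(Q[:,2]<206)]
print(cv2.minAreaRect(H[:,:2].astype(np.float32)),np.percentile(H[:,2],[10,50,90]))
p=np.array([550,-109]); n=Q[(np.hypot(Q[:,0]-p[0],Q[:,1]-p[1])<20)]; print(np.percentile(n[:,2],[50,90,99])); n=n[n[:,2]>160];print(len(n),cv2.minEnclosingCircle(n[:,:2].astype(np.float32)),n.mean(0))
E
```

```text
1.8167 [ 530.11295841 -150.09908823  333.19189435] [-1.79898440e+02 -1.66794239e-02  5.99090082e+01] 1.9717654648704874 [0.1280817  0.76345658 0.27707851]
((512.5060424804688, -177.9081573486328), (77.65553283691406, 16.324600219726562), 26.060382843017578) [197.50480517 198.85776433 199.84558224]
[430.3642691  460.7559039  462.88517044]
7286 ((545.244140625, -117.45069885253906), 16.362335205078125) [ 541.87516237 -122.71521278  435.02266477]
```

View pics/w1.png

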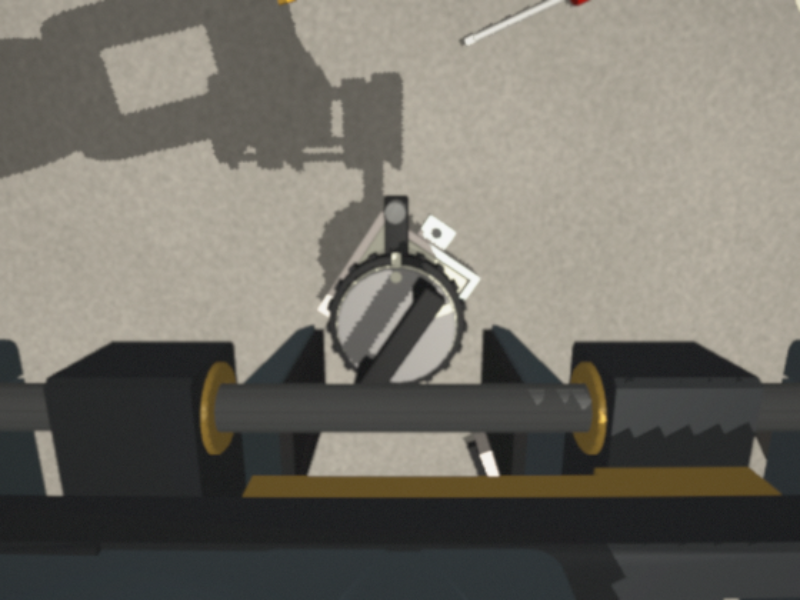

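The wrist view shows the pin top at (396,212). The ring pointer is at (396,258), in line with the open dot at (396,277). The handle runs from (430,292) downwards, partly hidden by the gripper.

```bash
python3 - <<'E'
from h import *
f=pickle.load(open("w1.pkl","rb"))
print(atz(f,[[396*.7,212*.7]],168))
P=cloud(f); n=P[(P[...,2]>155)&(P[...,2]<175)]; n=n[np.hypot(n[:,0]-550,n[:,1]+109)<25]; print(len(n),n.mean(0),cv2.minAreaRect(n[:,:2].astype(np.float32)))
H=P[(P[...,2]>192)&(P[...,2]<206)]; H=H[np.hypot(H[:,0]-508,H[:,1]+183)<60]
# far end along axis
u=np.array([np.cos(np.radians(26)),np.sin(np.radians(26))]); a=H[:,:2]@u; b=H[:,:2]@[-u[1],u[0]]
print(np.percentile(a,[.5,99.5]),np.percentile(b,[.5,50,99.5])); amax=np.percentile(a,99.7)
print("centre", (amax-46)*u+np.percentile(b,[1,99]).mean()*np.array([-u[1],u[0]]))
# ring circle: lid + ring points
L=P[(P[...,2]>124)&(P[...,2]<136)]; L=L[np.hypot(L[:,0]-508,L[:,1]+183)<60]
h=cv2.convexHull(L[:,:2].astype(np.float32))[:,0]; print(cv2.minEnclosingCircle(L[:,:2].astype(np.float32)))
E
```

```text
[[ 549.32471785 -108.29332422  168.        ]]
169 [ 548.28776771 -107.75149135  168.66232943] ((548.4036865234375, -107.7113037109375), (12.371871948242188, 12.950437545776367), 59.77009963989258)
[347.51392551 421.23907895] [-392.47301781 -383.63899794 -376.52054539]
centre [ 505.79885322 -180.98563406]
((507.1671447753906, -179.782958984375), 55.94112014770508)
```

{"method": "arm_command", "body": {"rows": [{"delta_pos":[22,-3,20],"roll":0,"jaw":60},{"delta_pos":[46,-5,55],"roll":0,"jaw":60},{"delta_pos":[46,-5,90],"roll":0,"jaw":60},{"delta_pos":[46,-5,120],"roll":0,"jaw":60},{"delta_pos":[46,-5,145],"roll":0,"jaw":55},{"delta_pos":[46,-5,165],"roll":0,"jaw":50},{"delta_pos":[46,-5,180],"roll":0,"jaw":50},{"delta_pos":[46,-5,190],"roll":0,"jaw":50},{"delta_pos":[46,-5,196],"roll":0,"jaw":40},{"delta_pos":[46,-5,196],"roll":0,"jaw":30},{"delta_pos":[46,-5,196],"roll":0,"jaw":20},{"delta_pos":[46,-5,196],"roll":0,"jaw":10},{"delta_pos":[46,-5,196],"roll":0,"jaw":0},{"delta_pos":[46,-5,196],"roll":0,"jaw":0},{"delta_pos":[46,-5,196],"roll":0,"jaw":0},{"delta_pos":[46,-5,196],"roll":0,"jaw":0}], "squeeze": 8}}

```text
time_s: 3.2
ee_pos: [549.5, -107.2, 138.9]
ee_rot: [179.9, -0.1, 60.0]
force: [0.1, 1.4, 5.6]
gripper_width: 13.7
gripper_force: 8.0
```

```bash
python3 - <<'E'
from h import *
s=env.state(); print(s['force'],s['torque'],s['ee_pos'])
for t in np.arange(2.5,61,2.5):
    a=np.radians(t); print([round(85*(np.cos(a)-1),1),round(85*np.sin(a),1),-1],t/5)
E
```

```text
[0.12305224 1.36930795 5.59200708] [ 0.13339264  0.20117265 -0.02124672] [ 549.47496971 -107.15112347  138.91393249]
[np.float64(-0.1), np.float64(3.7), -1] 0.5
[np.float64(-0.3), np.float64(7.4), -1] 1.0
[np.float64(-0.7), np.float64(11.1), -1] 1.5
[np.float64(-1.3), np.float64(14.8), -1] 2.0
[np.float64(-2.0), np.float64(18.4), -1] 2.5
[np.float64(-2.9), np.float64(22.0), -1] 3.0
[np.float64(-3.9), np.float64(25.6), -1] 3.5
[np.float64(-5.1), np.float64(29.1), -1] 4.0
[np.float64(-6.5), np.float64(32.5), -1] 4.5
[np.float64(-8.0), np.float64(35.9), -1] 5.0
[np.float64(-9.6), np.float64(39.2), -1] 5.5
[np.float64(-11.4), np.float64(42.5), -1] 6.0
[np.float64(-13.3), np.float64(45.7), -1] 6.5
[np.float64(-15.4), np.float64(48.8), -1] 7.0
[np.float64(-17.6), np.float64(51.7), -1] 7.5
[np.float64(-19.9), np.float64(54.6), -1] 8.0
[np.float64(-22.3), np.float64(57.4), -1] 8.5
[np.float64(-24.9), np.float64(60.1), -1] 9.0
[np.float64(-27.6), np.float64(62.7), -1] 9.5
[np.float64(-30.4), np.float64(65.1), -1] 10.0
[np.float64(-33.3), np.float64(67.4), -1] 10.5
[np.float64(-36.2), np.float64(69.6), -1] 11.0
[np.float64(-39.3), np.float64(71.7), -1] 11.5
[np.float64(-42.5), np.float64(73.6), -1] 12.0
```

{"method": "arm_command", "body": {"rows": [{"delta_pos":[0,2,-1],"roll":0.25,"jaw":0},{"delta_pos":[-0.3,7.4,-2],"roll":1,"jaw":0},{"delta_pos":[-0.7,11.1,-2],"roll":1.5,"jaw":0},{"delta_pos":[-1.3,14.8,-2],"roll":2,"jaw":0},{"delta_pos":[-2,18.4,-2],"roll":2.5,"jaw":0},{"delta_pos":[-2.9,22,-2],"roll":3,"jaw":0},{"delta_pos":[-3.9,25.6,-2],"roll":3.5,"jaw":0},{"delta_pos":[-5.1,29.1,-2],"roll":4,"jaw":0},{"delta_pos":[-6.5,32.5,-2],"roll":4.5,"jaw":0},{"delta_pos":[-8,35.9,-2],"roll":5,"jaw":0},{"delta_pos":[-9.6,39.2,-2],"roll":5.5,"jaw":0},{"delta_pos":[-11.4,42.5,-2],"roll":6,"jaw":0},{"delta_pos":[-11.4,42.5,-2],"roll":6,"jaw":0},{"delta_pos":[-11.4,42.5,-2],"roll":6,"jaw":0}]}}

```text
time_s: 4.37
ee_pos: [580.3, -138.5, 139.5]
ee_rot: [180.0, -0.0, 30.0]
force: [0.7, -0.8, -1.9]
gripper_width: 13.8
gripper_force: 8.0
```

{"method": "arm_command", "body": {"rows": [{"delta_pos":[0,2,0],"roll":0.25,"jaw":0},{"delta_pos":[-0.3,7.4,0],"roll":1,"jaw":0},{"delta_pos":[-0.7,11.1,0],"roll":1.5,"jaw":0},{"delta_pos":[-1.3,14.8,0],"roll":2,"jaw":0},{"delta_pos":[-2,18.4,0],"roll":2.5,"jaw":0},{"delta_pos":[-2.9,22,0],"roll":3,"jaw":0},{"delta_pos":[-3.9,25.6,0],"roll":3.5,"jaw":0},{"delta_pos":[-5.1,29.1,0],"roll":4,"jaw":0},{"delta_pos":[-6.5,32.5,0],"roll":4.5,"jaw":0},{"delta_pos":[-8,35.9,0],"roll":5,"jaw":0},{"delta_pos":[-9.6,39.2,0],"roll":5.5,"jaw":0},{"delta_pos":[-11.4,42.5,0],"roll":6,"jaw":0},{"delta_pos":[-13.3,45.7,0],"roll":6.5,"jaw":0},{"delta_pos":[-15.4,48.8,0],"roll":7,"jaw":0},{"delta_pos":[-17.3,51.3,0],"roll":7.4,"jaw":0},{"delta_pos":[-18,52.3,0],"roll":7.6,"jaw":0},{"delta_pos":[-18,52.3,0],"roll":7.6,"jaw":0},{"delta_pos":[-18,52.3,0],"roll":7.6,"jaw":0}]}}

```text
time_s: 5.87
ee_pos: [590.9, -192.8, 140.1]
ee_rot: [180.0, -0.1, -8.0]
force: [1.5, -0.3, -1.6]
gripper_width: 13.9
gripper_force: 8.0
```

```bash
python3 - <<'E'
from h import *
s=env.state(); print(s['ee_pos'],s['force'],s['torque'])
f=grab("wrist"); pickle.dump(f,open("w2.pkl","wb")); cv2.imwrite("pics/w2.png",cv2.resize(f['img'],(800,600)))
E
```

```text
[ 590.92612891 -192.80132506  140.06210608] [ 1.52887358 -0.26548558 -1.60275949] [-0.05115376 -0.3134084  -0.01323302]
```

View pics/w2.png

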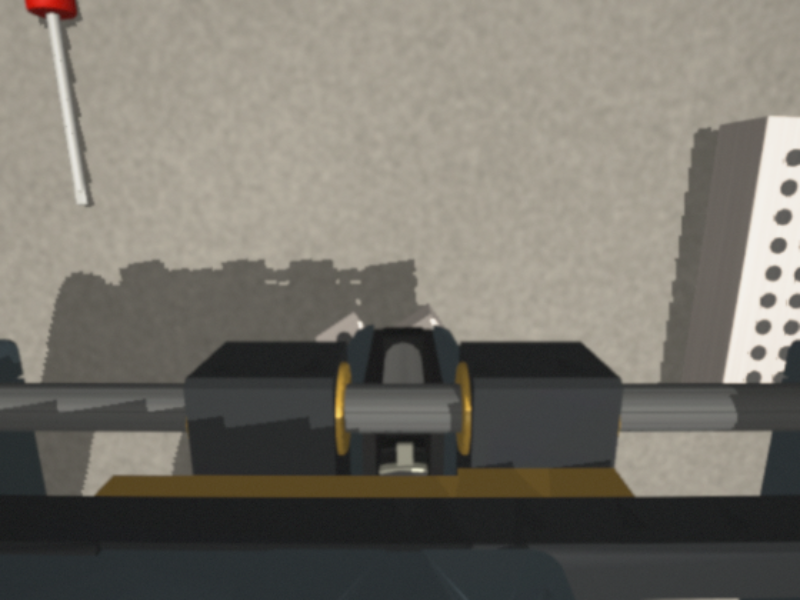

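The gripper hides the lid here: the pin is at (403,360) and the pointer at (405,460) between the fingers. I'll release, rise and look.

{"method": "arm_command", "body": {"rows": [{"delta_pos":[0,0,0],"roll":0,"jaw":20},{"delta_pos":[0,0,0],"roll":0,"jaw":40},{"delta_pos":[0,0,0],"roll":0,"jaw":40},{"delta_pos":[0,0,0],"roll":0,"jaw":40},{"delta_pos":[0,0,-10],"roll":0,"jaw":40},{"delta_pos":[0,0,-30],"roll":0,"jaw":40},{"delta_pos":[0,0,-60],"roll":0,"jaw":40},{"delta_pos":[0,0,-95],"roll":0,"jaw":40},{"delta_pos":[10,0,-125],"roll":0,"jaw":40},{"delta_pos":[30,0,-140],"roll":0,"jaw":100},{"delta_pos":[45,0,-150],"roll":0,"jaw":100},{"delta_pos":[45,0,-150],"roll":0,"jaw":100},{"delta_pos":[45,0,-150],"roll":0,"jaw":100},{"delta_pos":[45,0,-150],"roll":0,"jaw":100}]}}

```text
time_s: 7.08
ee_pos: [634.0, -198.6, 289.1]
ee_rot: [-180.0, 0.2, -8.0]
force: [-0.3, 0.2, -0.7]
gripper_width: 67.0
gripper_force: 0.0
```

```bash
python3 - <<'E'
from h import *
s=env.state(); print(s['ee_pos'],s['force'],s['ee_rot'])
f=grab("wrist"); pickle.dump(f,open("w3.pkl","wb"))
print(proj(f,[[590.5,-193,168],[506,-181,134]])); cv2.imwrite("pics/w3.png",cv2.resize(f['img'][150:360,140:420],(800,600),interpolation=cv2.INTER_CUBIC))
E
```

```text
[ 633.96919699 -198.55902974  289.06984847] [-0.28827517  0.24137811 -0.7128283 ] [-1.79974120e+02  1.51054149e-01 -7.98004017e+00]
[[282.44147322 256.31650327]
 [282.18980503 323.35915898]]
```

View pics/w3.png

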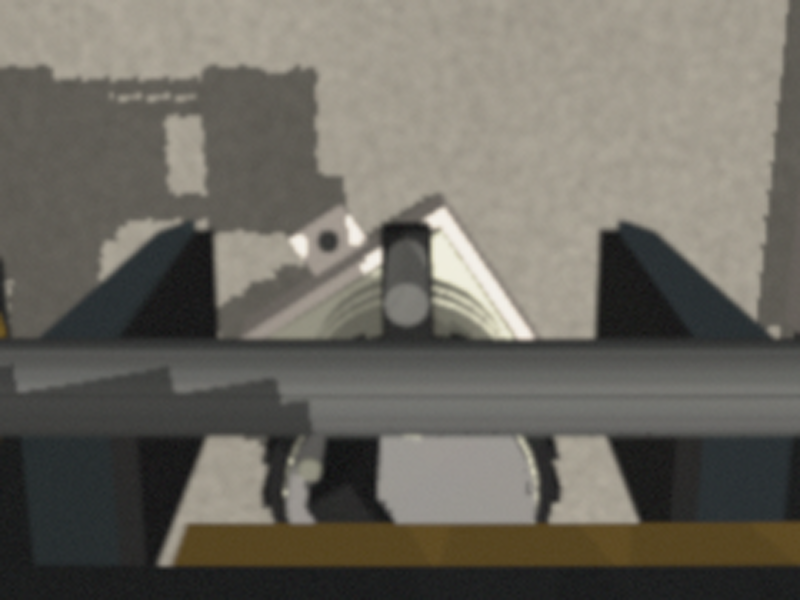

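The gripper covers the lid again, with the pin top at (405,305). Backing toward the base puts the lid in the open part of the view.

{"method": "arm_command", "body": {"rows": [{"delta_pos":[-30,0,-46],"roll":-1,"jaw":100},{"delta_pos":[-65,-10,-46],"roll":-2.4,"jaw":100},{"delta_pos":[-100,-18,-46],"roll":-3.8,"jaw":100},{"delta_pos":[-130,-22,-46],"roll":-5.2,"jaw":100},{"delta_pos":[-154,-26,-46],"roll":-6.8,"jaw":80},{"delta_pos":[-154,-26,-46],"roll":-6.8,"jaw":60},{"delta_pos":[-154,-26,-46],"roll":-6.8,"jaw":60},{"delta_pos":[-154,-26,-46],"roll":-6.8,"jaw":60},{"delta_pos":[-154,-26,-46],"roll":-6.8,"jaw":60}]}}

```text
time_s: 7.88
ee_pos: [486.8, -152.0, 335.4]
ee_rot: [-180.0, 0.0, 26.0]
force: [1.2, -0.2, 0.2]
gripper_width: 60.2
gripper_force: 0.0
```

```bash
python3 - <<'E'
from h import *
s=env.state(); print(s['ee_pos'],s['force'],s['ee_rot'])
f=grab("wrist"); pickle.dump(f,open("w4.pkl","wb"))
print(proj(f,[[590.5,-193,168],[506,-181,134]])); cv2.imwrite("pics/w4.png",cv2.resize(f['img'][90:300,140:420],(800,600),interpolation=cv2.INTER_CUBIC))
E
```

```text
[ 486.77530349 -151.96617658  335.35985684] [ 1.16923619 -0.17970648  0.21329116] [-1.79970890e+02  2.38358887e-02  2.59527498e+01]
[[371.63805143 115.7441718 ]
 [314.5547335  186.01370819]]
```

View pics/w4.png

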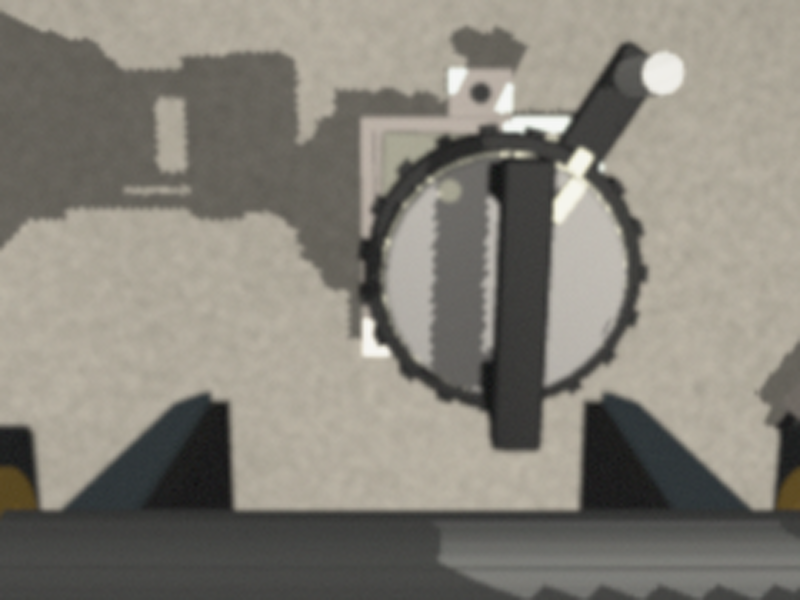

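The pin top is at (663,72). The pointer at (583,158) continues the white bar (560,215)-(575,180). The handle runs from (530,161) to (517,449), with the open dot at (450,190). I compute the angles from these.

```bash
python3 - <<'E'
from h import *
f=pickle.load(open("w4.pkl","rb"))
px=lambda l:[[140+a*.35-.3,90+b*.35-.3] for a,b in l]
P=cloud(f)
H=P[(P[...,2]>192)&(P[...,2]<206)]; H=H[np.hypot(H[:,0]-507,H[:,1]+182)<60]
r=cv2.minAreaRect(H[:,:2].astype(np.float32)); print("handle depth",r,np.median(H[:,2]))
q=atz(f,px([(507,160),(553,163),(541,449),(492,449)]),198)[:,:2]; c=q.mean(0); u=q[:2].mean(0)-q[2:].mean(0); ang=np.degrees(np.arctan2(u[1],u[0])); print("handle px",c,ang,np.hypot(*u))
p=atz(f,px([(663,72)]),168)[0,:2]
n=P[(P[...,2]>160)&(P[...,2]<175)]; n=n[np.hypot(n[:,0]-590,n[:,1]+193)<25]; print("pin",p,n.mean(0))
L=P[(P[...,2]>120)&(P[...,2]<136)]; L=L[np.hypot(L[:,0]-508,L[:,1]+183)<58]
print("ring",cv2.minEnclosingCircle(L[:,:2].astype(np.float32)))
d=atz(f,px([(450,190)]),140)[0,:2]; b=atz(f,px([(559,219),(573,190)]),141)[:,:2];t=atz(f,px([(583,158)]),132)[0,:2]
for cc in (c,np.array(r[0])):
  for n_,v in(("pin",p),("dot",d),("bar1",b[0]),("bar2",b[1]),("ptr",t)): w=v-cc; print(n_,np.hypot(*w).round(1),np.degrees(np.arctan2(w[1],w[0])).round(1))
E
```

```text
handle depth ((506.4207458496094, -182.0002899169922), (91.33344268798828, 16.232563018798828), 24.595022201538086) 198.85374688324836
handle px [ 506.51992893 -182.50072415] 24.855191500958686 90.04786771141637
pin [ 591.19887699 -192.72689542] [ 590.13052205 -191.7991649   168.34666601]
ring ((509.0959167480469, -182.5480194091797), 56.86055374145508)
pin 85.3 -6.9
dot 37.8 58.6
bar1 28.5 -14.7
bar2 39.4 -10.0
ptr 50.9 -7.2
pin 85.5 -7.2
dot 37.4 58.1
bar1 28.7 -15.6
bar2 39.6 -10.7
ptr 51.0 -7.7
```

```bash
python3 - <<'E'
from h import *
f=pickle.load(open("w4.pkl","rb"))
x0,y0=325,130
cv2.imwrite("pics/z4.png",cv2.resize(f['img'][y0:y0+45,x0:x0+45],(600,600),interpolation=cv2.INTER_CUBIC))
c=np.array([506.4,-182.1])
for a in(-7,-9.7,-11):
  k=np.radians(a);print(a,[((proj(f,[[*(c+r*np.array([np.cos(k),np.sin(k)])),z]])[0]-[x0,y0]+.5)*600/45).round() for r,z in((30,142),(38,142),(46,130),(52,130))])
E
```

```text
-7 [array([114., 445.]), array([174., 356.]), array([210., 256.]), array([254., 191.])]
-9.7 [array([129., 456.]), array([193., 370.]), array([232., 272.]), array([279., 209.])]
-11 [array([136., 461.]), array([202., 376.]), array([242., 280.]), array([291., 218.])]
```

View pics/z4.png

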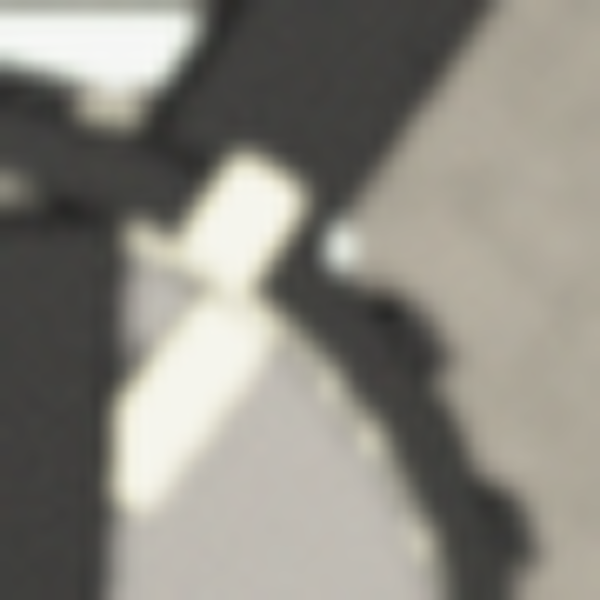

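The bar's centreline is at about -10.5° (world) and the pointer/pin at about -7.3°, so roughly 3° is left. The canister itself turned about 1° within its play. I'll regrip the pin and finish the turn.

{"method": "arm_command", "body": {"rows": [{"delta_pos":[25,27,0],"roll":1.4,"jaw":50},{"delta_pos":[50,54,0],"roll":2.8,"jaw":50},{"delta_pos":[70,76,15],"roll":4.2,"jaw":50},{"delta_pos":[76,82,45],"roll":5.6,"jaw":50},{"delta_pos":[76,82,80],"roll":6.8,"jaw":50},{"delta_pos":[76,82,115],"roll":6.8,"jaw":50},{"delta_pos":[76,82,145],"roll":6.8,"jaw":50},{"delta_pos":[76,82,170],"roll":6.8,"jaw":50},{"delta_pos":[76,82,185],"roll":6.8,"jaw":50},{"delta_pos":[76,82,194],"roll":6.8,"jaw":40},{"delta_pos":[76,82,194],"roll":6.8,"jaw":20},{"delta_pos":[76,82,194],"roll":6.8,"jaw":0},{"delta_pos":[76,82,194],"roll":6.8,"jaw":0},{"delta_pos":[76,82,194],"roll":6.8,"jaw":0},{"delta_pos":[76,82,194],"roll":6.8,"jaw":0},{"delta_pos":[76,82,194],"roll":6.8,"jaw":0}], "squeeze": 8}}

```text
time_s: 9.27
ee_pos: [591.5, -192.4, 143.4]
ee_rot: [180.0, -0.2, -8.0]
force: [0.5, 0.1, 2.8]
gripper_width: 13.7
gripper_force: 8.0
```

{"method": "arm_command", "body": {"rows": [{"delta_pos":[0,1.5,0],"roll":0.2,"jaw":0},{"delta_pos":[-0.1,3,0],"roll":0.4,"jaw":0},{"delta_pos":[-0.3,4.4,0],"roll":0.6,"jaw":0},{"delta_pos":[-0.3,4.4,0],"roll":0.6,"jaw":0},{"delta_pos":[-0.3,4.4,0],"roll":0.6,"jaw":0},{"delta_pos":[-0.3,4.4,0],"roll":0.6,"jaw":0}]}}

```text
time_s: 9.77
ee_pos: [590.8, -196.9, 143.3]
ee_rot: [180.0, -0.2, -11.0]
force: [1.8, -0.3, 5.2]
gripper_width: 13.8
gripper_force: 8.0
```

{"method": "arm_command", "body": {"rows": [{"delta_pos":[0,0,0],"roll":0,"jaw":20},{"delta_pos":[0,0,0],"roll":0,"jaw":40},{"delta_pos":[0,0,0],"roll":0,"jaw":40},{"delta_pos":[0,0,0],"roll":0,"jaw":40},{"delta_pos":[0,0,-10],"roll":0,"jaw":40},{"delta_pos":[0,0,-35],"roll":0,"jaw":40},{"delta_pos":[0,0,-70],"roll":0,"jaw":40},{"delta_pos":[0,0,-105],"roll":0,"jaw":40},{"delta_pos":[-15,-3,-140],"roll":-1,"jaw":50},{"delta_pos":[-40,-10,-165],"roll":-2.4,"jaw":60},{"delta_pos":[-70,-16,-185],"roll":-3.8,"jaw":60},{"delta_pos":[-95,-20,-192],"roll":-5.2,"jaw":60},{"delta_pos":[-111,-24,-192],"roll":-6.6,"jaw":60},{"delta_pos":[-111,-24,-192],"roll":-7.4,"jaw":60},{"delta_pos":[-111,-24,-192],"roll":-7.4,"jaw":60},{"delta_pos":[-111,-24,-192],"roll":-7.4,"jaw":60},{"delta_pos":[-111,-24,-192],"roll":-7.4,"jaw":60}]}}

```text
time_s: 11.18
ee_pos: [485.5, -151.8, 333.9]
ee_rot: [-180.0, 0.0, 25.9]
force: [0.2, -0.0, -0.6]
gripper_width: 54.9
gripper_force: 0.0
```

```bash
python3 - <<'E'
from h import *
s=env.state(); print(s['time_s'],s['ee_pos'],s['force'],s['ee_rot'])
f=grab("wrist"); pickle.dump(f,open("w5.pkl","wb")); P=cloud(f)
H=P[(P[...,2]>192)&(P[...,2]<206)]; H=H[np.hypot(H[:,0]-507,H[:,1]+182)<60]
print(cv2.minAreaRect(H[:,:2].astype(np.float32)))
n=P[(P[...,2]>160)&(P[...,2]<175)]; n=n[np.hypot(n[:,0]-590,n[:,1]+196)<25]; print("pin",n.mean(0))
c=np.array([506.4,-182.1]); x0,y0=325,130
for a in(-9,-11):
  k=np.radians(a);print(a,[((proj(f,[[*(c+r*np.array([np.cos(k),np.sin(k)])),z]])[0]-[x0,y0]+.5)*600/45).round() for r,z in((30,142),(38,142),(46,130),(52,130))])
print(delta(506.4,-182.1,172,24.7))
cv2.imwrite("pics/z5.png",cv2.resize(f['img'][y0:y0+45,x0:x0+45],(600,600),interpolation=cv2.INTER_CUBIC))
E
```

```text
11.1833 [ 485.49016582 -151.82164648  333.94262707] [ 0.21348531 -0.04384728 -0.58013767] [-1.79996697e+02  6.55835149e-04  2.59215831e+01]
((506.61676025390625, -181.89158630371094), (90.82369995117188, 16.28476333618164), 24.788171768188477)
pin [ 589.52070099 -196.05968099  168.2996223 ]
-9 [array([135., 441.]), array([199., 354.]), array([237., 256.]), array([284., 191.])]
-11 [array([146., 449.]), array([213., 364.]), array([253., 268.]), array([302., 205.])]
(array([  5.6,  36.4, 161.7]), np.float64(0.25))
```

View pics/z5.png

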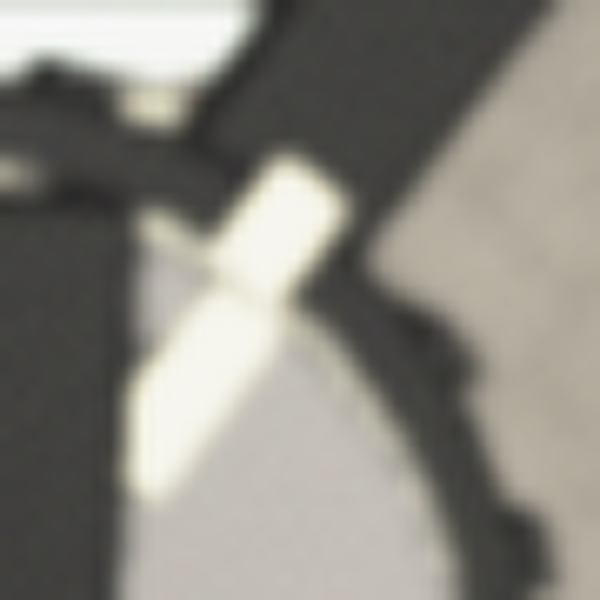

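The bar's centre is near (190,388) and the pointer's at (280,230). Both lie on the -10.7° line, so the ring is at the locked mark. Next is the handle grasp.

{"method": "arm_command", "body": {"rows": [{"delta_pos":[2,15,0],"roll":0.1,"jaw":60},{"delta_pos":[5.6,36.4,10],"roll":0.22,"jaw":60},{"delta_pos":[5.6,36.4,40],"roll":0.22,"jaw":60},{"delta_pos":[5.6,36.4,75],"roll":0.22,"jaw":60},{"delta_pos":[5.6,36.4,105],"roll":0.22,"jaw":60},{"delta_pos":[5.6,36.4,130],"roll":0.22,"jaw":60},{"delta_pos":[5.6,36.4,150],"roll":0.22,"jaw":60},{"delta_pos":[5.6,36.4,162],"roll":0.22,"jaw":60},{"delta_pos":[5.6,36.4,162],"roll":0.22,"jaw":45},{"delta_pos":[5.6,36.4,162],"roll":0.22,"jaw":30},{"delta_pos":[5.6,36.4,162],"roll":0.22,"jaw":15},{"delta_pos":[5.6,36.4,162],"roll":0.22,"jaw":0},{"delta_pos":[5.6,36.4,162],"roll":0.22,"jaw":0},{"delta_pos":[5.6,36.4,162],"roll":0.22,"jaw":0},{"delta_pos":[5.6,36.4,162],"roll":0.22,"jaw":0},{"delta_pos":[5.6,36.4,162],"roll":0.22,"jaw":0}], "squeeze": 40}}

```text
time_s: 12.57
ee_pos: [506.6, -182.1, 172.7]
ee_rot: [179.9, -0.1, 24.9]
force: [-0.8, -0.4, 4.3]
gripper_width: 15.8
gripper_force: 40.0
```

{"method": "arm_command", "body": {"rows": [{"delta_pos":[0,0,-2],"roll":0,"jaw":0},{"delta_pos":[0,0,-5],"roll":0,"jaw":0},{"delta_pos":[0,0,-9],"roll":0,"jaw":0},{"delta_pos":[0,0,-14],"roll":0,"jaw":0},{"delta_pos":[0,0,-20],"roll":0,"jaw":0},{"delta_pos":[0,0,-27],"roll":0,"jaw":0},{"delta_pos":[0,0,-35],"roll":0,"jaw":0},{"delta_pos":[0,0,-43],"roll":0,"jaw":0},{"delta_pos":[0,0,-51],"roll":0,"jaw":0},{"delta_pos":[0,0,-59],"roll":0,"jaw":0},{"delta_pos":[0,0,-67],"roll":0,"jaw":0},{"delta_pos":[0,0,-75],"roll":0,"jaw":0},{"delta_pos":[0,0,-82],"roll":0,"jaw":0},{"delta_pos":[0,0,-88],"roll":0,"jaw":0},{"delta_pos":[0,0,-92],"roll":0,"jaw":0},{"delta_pos":[0,0,-94],"roll":0,"jaw":0},{"delta_pos":[0,0,-94],"roll":0,"jaw":0},{"delta_pos":[0,0,-94],"roll":0,"jaw":0},{"delta_pos":[0,0,-94],"roll":0,"jaw":0},{"delta_pos":[0,0,-94],"roll":0,"jaw":0}]}}

```text
time_s: 14.23
ee_pos: [506.0, -181.8, 265.4]
ee_rot: [-180.0, 0.0, 24.9]
force: [0.2, 0.2, -8.5]
gripper_width: 15.7
gripper_force: 40.0
```

```bash
python3 - <<'E'
from h import *
s=env.state(); print(s['time_s'],s['ee_pos'],s['force'],s['torque'],s['ee_rot'],s['gripper_width'],s['gripper_force'],np.abs(s['qvel']).max())
f=grab("scene"); x0,y0=150,130
cv2.imwrite("pics/end.png",cv2.resize(f['img'][y0:y0+150,x0:x0+200],(800,600),interpolation=cv2.INTER_CUBIC))
P=cloud(f); Q=P[np.hypot(P[...,0]-506,P[...,1]+182)<70]
w=Q[(Q[:,2]>40)&(Q[:,2]<140)]; print("lowest z",np.percentile(w[:,2],[1,3,10]))
E
```

```text
14.2333 [ 505.96678324 -181.82893408  265.42978667] [ 0.19415901  0.15032502 -8.47007656] [-0.04929097  0.20314858  0.01393336] [-1.79952893e+02  4.05314027e-02  2.49187159e+01] 15.736248834175484 39.995259046554565 0.05842850968404596
lowest z [ 98.23550311  99.92309142 103.53197478]
```

View pics/end.png

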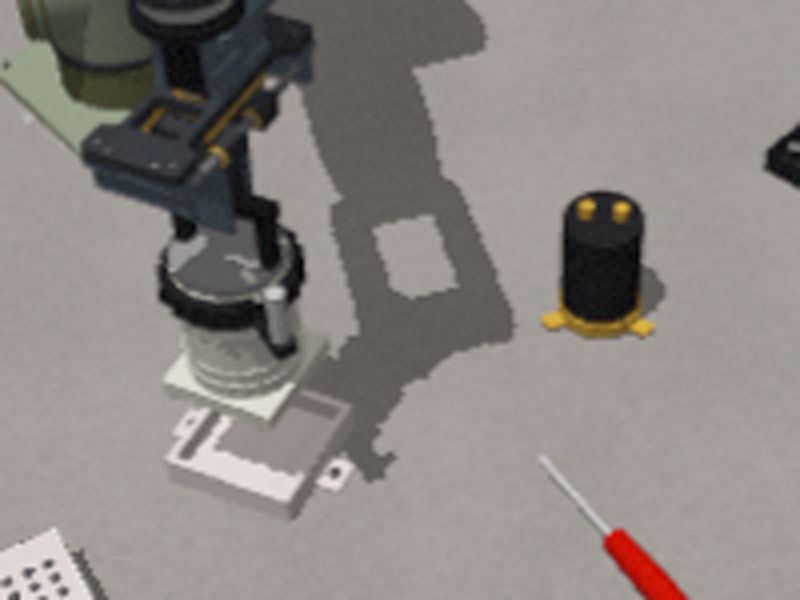

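The canister's foot is at (245,375), level and about 99 mm up, clear of the cradle at (260,455). The pin is at (278,310), still locked, and the bystanders haven't moved. Handing in.

```bash
python3 -c "
from workcell import env
print(env.job_done())"
```

```text
the job is handed in; nothing more can be done
None
```

The job is handed in at 14 s: I turned the ring to the locked mark (within about 1° by camera) with the canister seated, then lifted the canister by its handle, and it is held level and steady with its foot about 99 mm above the bench and the other parts untouched.

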